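Press down the crown marker on the practice head

ROBOT

A 6-joint arm with a two-finger parallel gripper is mounted at the origin on the work surface. World frame = base frame: x ahead of the robot, y to its left, z up, the work surface at z = 0. Lengths are in m, angles in rad, forces in N, time in s.
With the tool pointing down it reaches from about 0.375 to 0.975 m from the base axis. Payload 3.8 kg.
Tool frame: the origin (TCP) lies at the very end of the fingers, on their centre line; the grasp point (between the pads) lies 19 mm behind it; z points along the fingers, y is the direction in which the jaws open and shut (so a half turn about z gives the same grasp; the last joint's range is limited). The gripper opens to 88 mm and grips with 3 to 60 N. Pads are 18 mm wide; open, the fingers measure 123 mm over their backs; the gripper's body (75 mm by 187 mm) begins 45 mm behind the grasp point.
Start: joints at [-1.263, 0.264, 1.604, -0, 1.274, -0.037], TCP at [0.228, -0.635, 0.239] pointing down, gripper open.
Joint ranges: [-2.63, 2.63], [-0.94, 2.18], [0.31, 2.57], [-1.31, 4.45], [0, 2.66], [-2.55, 2.55]. Speed limits (rad/s): [2.57, 2.57, 3.14, 3.14, 3.14, 3.14].

INTERFACE

Orientations are given as [roll, pitch, yaw] about the fixed x, y, z axes, in that order (R = Rz(yaw) Ry(pitch) Rx(roll)).
In Python, from station import get_state, read_camera, close_job gives the robot as it stands.
- The arm moves only by the tool carry_out, never from a script. Its argument "deltas" is a list of rows, each an object of numbers: "x", "y", "z": the shift along the tool's x, y, z in m; "ax", "ay", "az": the turn, a rotation vector about the tool's x, y, z in degrees; "fingers": the opening in per cent of the stroke, from 0 (shut) to 100 (fully open). A call has 1 to 8 rows; each row is the pose to reach, as a shift and turn from the pose commanded when the call began, along the tool's axes at that moment; what a row does not reach only later rows make up. A row lasts 1/12 s, in which the tool goes at most 41.7 mm and 7.16 degrees, less where a joint would pass 70% of its speed; a pose out of reach is approached as far as the arm can. A call with a gripper value outside its range is refused whole. The fingers move at their own pace and stop on an object; "grip_force" is the grip in N (left out, the last holds). Time passes only in rows, so rows that repeat a pose let the fingers close. It gives the time, the measured TCP pose, the force and the opening at its end, in the units of the state.
- get_state(): the state, without advancing time (a new reading comes with each control period).
- read_camera(name): name is "scene" or "side" or "wrist"; returns a dict with "pixels" (420x560x3 uint8, blue, green, red), "intrinsics" (3x3 intrinsics, pixels), "rvec" (rotation vector, rad) and "tvec" (3), from world to camera coordinates, as OpenCV has them. Camera axes: x right, y down, z forward; pixel columns grow to the right and rows downward; lengths in m; the calibration is good to about 2 mm. The wrist camera is an equidistant fisheye: a pixel r from the principal point sees the ray r / f radians off the axis. A picture is of the moment at which its call begins. There is no depth.
- close_job(): hands the job in, once; it reports no verdict.
The state is a dict: "time": time; "q": joint angles; "qd": joint speeds; "joint_torque": joint torques, N m; "ee_pos": TCP position; "ee_rot": TCP orientation; "contact_force": force on the tool from outside, world axes, zero at the start; "wrist_torque": the same for the moment, N m; "grip_width": finger opening in m.
Only numpy, scipy, OpenCV 4.12 (cv2) and the standard library are available. Lean on these libraries where they do the work, as an engineer would, in place of code of your own. Each camera call takes 0.05 s, during which the arm holds its last target.

TASK

A new green marker dot has been stuck on the crown of the white practice head. Press it down with the fingertips so that it sticks: gently, holding for about a second, then draw the hand back well clear. The head must stay standing where it is; touch none of its other dots nor the clear head, pick nothing up, and leave everything else on the table as it is.

Things in the scene. Friction and masses are not known exactly. Their poses are not given: they have to be found in the camera images.
- white_head: off-white life-size practice head, featureless, hard, loose, 0.7 to 1.2 kg, 290 mm tall, on a round foot 168 mm across. Origin: centre of the foot's underside; z up, face and chin towards -x, back of the head +x, left ear -y. Above z = 200 mm the scalp is the upper half of an ellipsoid centred at (0, 0, 200) mm, half-axes 96 (x), 76 (y), 90 mm (z)
- green_dot: green self-adhesive dot on the crown of the white head, at (34, 0, 284) mm in the head's frame, fixed to it; 16 mm across, standing 4 mm proud of the scalp; origin on the scalp at its centre, z axis out along the scalp's normal (there 19.5 degrees off the vertical, leaning to the back of the head); soft foam: gives 1 mm per 4 N, 3 mm at most, and springs back; a few newtons set it
- yellow_dot: yellow dot on the white head, mid-scalp, at (-36, 0, 283) mm in its frame; 16 mm across, standing 4 mm proud of the scalp; origin on the scalp at its centre, z axis out along the scalp's normal
- blue_dot: blue dot on the white head, middle of the hairline, at (-76, 0, 255) mm in its frame; 16 mm across, standing 4 mm proud of the scalp; origin on the scalp at its centre, z axis out along the scalp's normal
- red_dot_left: red dot on the white head, left side, at (0, -55, 262) mm in its frame; 16 mm across, standing 4 mm proud of the scalp; origin on the scalp at its centre, z axis out along the scalp's normal
- red_dot_right: red dot on the white head, right side, at (0, 55, 262) mm in its frame; 16 mm across, standing 4 mm proud of the scalp; origin on the scalp at its centre, z axis out along the scalp's normal
- clear_head: a second head of the same shape and size and with the same five dots in the same places, of clear lilac-tinted plastic, loose, 0.7 kg; origin and axes as the white head's
- foam_bottle: black pump bottle with a yellow band, 50 mm across, 184 mm tall, loose; origin at the centre of its underside
- squeeze_bottle: white squeeze bottle with a black band and pointed black cap, 42 mm across, 146 mm tall, loose; origin at the centre of its underside
- cup_stack: stack of three small white cups, 55 mm across, 78 mm tall, loose; origin at the centre of its underside
- pigment_jar: low black jar with an aluminium screw lid, 60 mm across, 45 mm tall, loose; origin at the centre of its underside
- dropper_bottle: amber dropper bottle with a black cap, 33 mm across, 94 mm tall, loose; origin at the centre of its underside
- caliper: blue plastic sliding caliper lying flat, beam 170 mm long along y, 8 mm thick, jaws to -x, loose; origin at the middle of the beam's underside

How it is judged:
On the way, in this order (a step that is already met when the one before it is completed fails the run):
1. the fingertips press the green dot of the white head (more than 1.5 N) for 0.4 s (contact force between the fingers and green_dot above 1.5 N), for 0.4 s.
2. the hand is drawn back at least 80 mm from the dot (distance between the grasp point and green_dot above 0.08 m), for 0.1 s.
At the end, for the whole second after the job is handed in: the green dot has been pressed; the white head stands at rest, upright and within 15 mm of where it stood, the hand is at least 80 mm from the dot, and the clear head and the six small things on the table are within 10 mm of where they stood (distance of white_head from where it was at the start of the episode below 0.015 m and angle between white_head's own z axis and vertical below 0.05 rad and linear speed of white_head below 0.02 m/s and distance between the grasp point and green_dot above 0.08 m and contact force between the fingers and white_head below 0.1 N and distance of each of clear_head, foam_bottle, squeeze_bottle, cup_stack, pigment_jar, dropper_bottle, caliper from where it was at the start of the episode below 0.01 m); the robot touches nothing.
It fails at once if the white head is pressed harder than 20 N (contact force between any of the fingers, the arm and white_head above 20 N).
It fails at once if another dot of the white head is touched (contact force between any of the fingers, the arm and yellow_dot above 0.3 N or contact force between any of the fingers, the arm and blue_dot above 0.3 N or contact force between any of the fingers, the arm and red_dot_left above 0.3 N or contact force between any of the fingers, the arm and red_dot_right above 0.3 N).
It fails at once if the clear head is touched (contact force between any of the fingers, the arm and clear_head above 0.3 N).
It fails at once if the white head is pushed 15 mm away, tipped or lifted (distance of white_head from where it was at the start of the episode above 0.015 m or angle between white_head's own z axis and vertical above 0.08 rad or height (world z) of white_head above 0.006 m).
It fails at once if the clear head or one of the small things on the table is moved more than 10 mm (distance of any of foam_bottle, squeeze_bottle, cup_stack, pigment_jar, dropper_bottle, caliper, clear_head from where it was at the start of the episode above 0.01 m).
It also fails if it takes over 40 s, if anything falls off the work surface, if the arm or the gripper's body presses on something with over 40 N, if the wrist force passes 120 N, or if a joint passes its speed limit or range.

## Working session

There is one attempt and no reset: what is moved stays moved. The work goes in short steps, Python scripts to look and compute and a tool call to move; the robot and the scene stay as the last step left them, time stands still between calls to the robot, and variables do not carry over. Pictures are saved under pics/ and viewed, and the job is handed in when it is done.

Besides the shell and the picture viewer there is one more tool, called after ">>>" by a JSON object that holds its "method" and its "body", one argument or row to a line. carry_out: Moves the arm, as the interface text tells. Its arguments: {"type":"object","properties":{"deltas":{"type":"array"},"grip_force":{"type":"number"}},"required":["deltas"]}

```bash
mkdir -p pics; ls; python3 - <<'E'
from station import get_state, read_camera
import cv2,pickle
print(get_state())
d={}
for n in ["scene","side","wrist"]:
    c=read_camera(n); d[n]=c; cv2.imwrite(f"pics/{n}0.png",c["pixels"]); print(n,c["intrinsics"],c["rvec"],c["tvec"])
pickle.dump(d,open("c0.pkl","wb"))
E
```

```text
pics
{'time': 0.0, 'q': array([-1.26291596e+00,  2.64719334e-01,  1.60533910e+00, -1.56468691e-05,
        1.27369990e+00, -3.69101319e-02]), 'qd': array([-0.00011245, -0.00082396,  0.00029358,  0.0014537 ,  0.00094729,
        0.00134322]), 'joint_torque': array([ 3.61826078e-04, -5.02101088e+01, -3.56879890e+01,  7.26061966e-02,
        2.91318388e-02, -1.91112385e-04]), 'ee_pos': array([ 0.22792556, -0.63461443,  0.23742964]), 'ee_rot': array([-3.13942790e+00, -6.49760026e-05,  3.44795024e-01]), 'contact_force': array([ 0.09035647, -0.56528871,  1.00549922]), 'wrist_torque': array([0.03532228, 0.00400823, 0.00015109]), 'grip_width': 0.08801472198674708}
scene [[496.4891769    0.         275.89656001]
 [  0.         496.4891769  215.62485119]
 [  0.           0.           1.        ]] [ 1.12433141  2.42954994 -0.90794428] [ 0.37363907 -0.21108322  1.60254073]
side [[523.05432913   0.         273.42727204]
 [  0.         523.05432913 203.36025292]
 [  0.           0.           1.        ]] [ 2.15440525 -0.1174409   0.08443473] [-0.54781269  0.20125032  1.54587318]
wrist [[325.1922621    0.         283.63466493]
 [  0.         325.1922621  210.86092506]
 [  0.           0.           1.        ]] [-2.38058376  1.67337401  0.23233483] [-0.67509808 -0.0370674   0.38847197]
```

View pics/scene0.png

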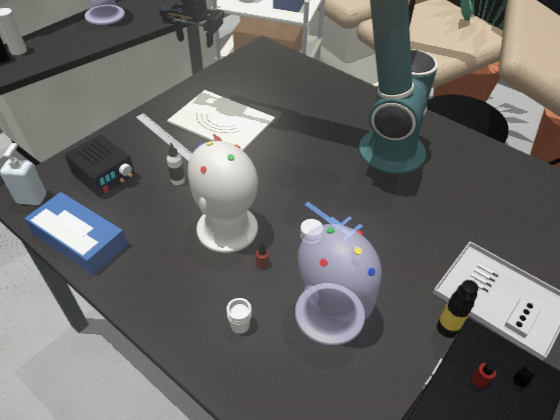

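View pics/side0.png

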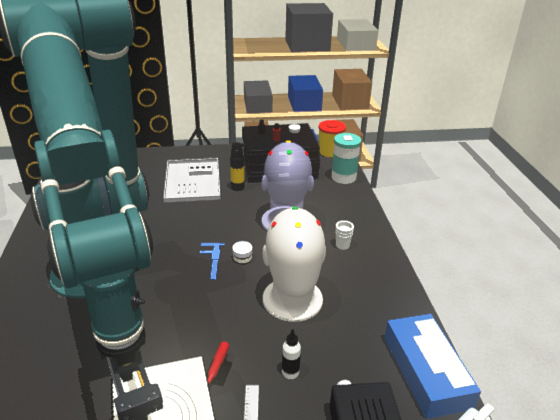

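View pics/wrist0.png

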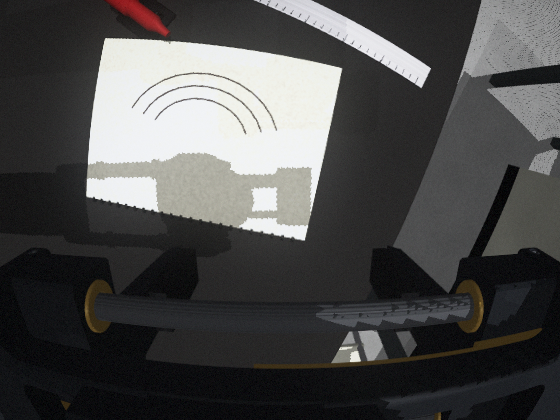

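```bash
python3 - <<'E'
import pickle,cv2,numpy as np
d=pickle.load(open("c0.pkl","rb"))
a=d["scene"]["pixels"][120:260,170:400]; b=d["side"]["pixels"][130:330,230:350]
cv2.imwrite("pics/z1.png",cv2.resize(a,None,fx=3.4,fy=3.4,interpolation=2)); cv2.imwrite("pics/z2.png",cv2.resize(b,None,fx=3,fy=3,interpolation=2))
for n,(x0,x1,y0,y1) in {"scene":(170,400,120,300),"side":(230,350,130,330)}.items():
    im=d[n]["pixels"]; h=cv2.cvtColor(im,cv2.COLOR_BGR2HSV)
    for c,lo,hi in [("r",0,6),("r2",172,180),("y",20,35),("g",50,80),("b",108,122)]:
        m=((h[...,0]>=lo)&(h[...,0]<=hi)&(h[...,1]>110)&(h[...,2]>60)).astype(np.uint8)
        mm=np.zeros_like(m);mm[y0:y1,x0:x1]=m[y0:y1,x0:x1]
        k,l,s,ce=cv2.connectedComponentsWithStats(mm)
        for i in range(1,k):
            if s[i,4]>5: print(n,c,s[i],ce[i].round(1))
E
```

```text
scene r [214 135   6   5  10] [216.5 137.6]
scene r [201 167   5   6  25] [202.8 169.2]
scene r [256 250  12   9  61] [261.3 254.6]
scene r2 [357 230   6   5  17] [359.6 231.8]
scene r2 [320 259   7   8  45] [323.1 262.1]
scene y [208 142   4   3  10] [209.5 143. ]
scene y [354 248   7   7  38] [357.2 250.6]
scene g [327 228   7   5  28] [330.3 230.1]
scene b [368 268   7   8  47] [371.1 271.4]
side r [273 130   8  11  81] [276.2 134.8]
side r [321 130  24   4  67] [333.  131.1]
side r [268 151   4   3   9] [269.3 152.1]
side r [306 150   3   5  10] [306.8 152.3]
side r [316 219   5   6  18] [317.9 221.8]
side r [271 222   5   5  17] [273.2 223.9]
side r2 [268 150   5   5   9] [270.4 152.1]
side r2 [304 150   5   6   8] [305.6 152.8]
side y [319 130  16  28 338] [325.9 144.1]
side y [286 140   5   3  11] [288.2 140.6]
side y [230 166  15  18 218] [237.2 174.9]
side y [295 222   6   5  23] [297.6 224.3]
side g [287 150   5   4  16] [288.8 151.4]
side g [293 207   5   2  10] [295.  207.5]
side b [311 130   6  10  18] [313.8 134.3]
side b [297 242   5   6  27] [299.1 244.4]
```

View pics/z1.png

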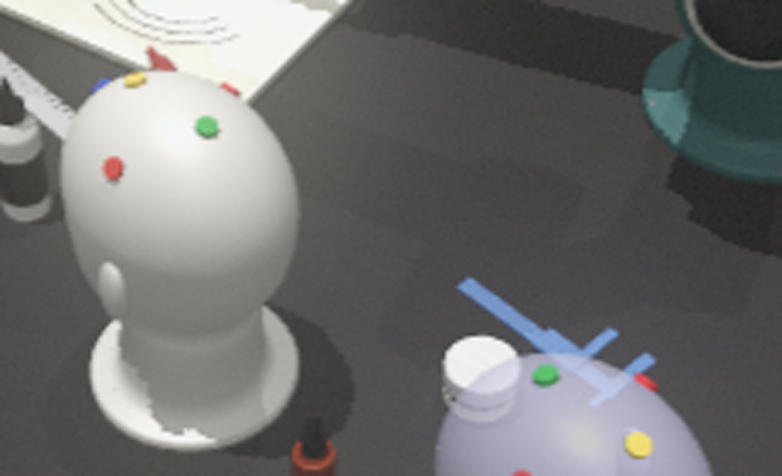

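View pics/z2.png

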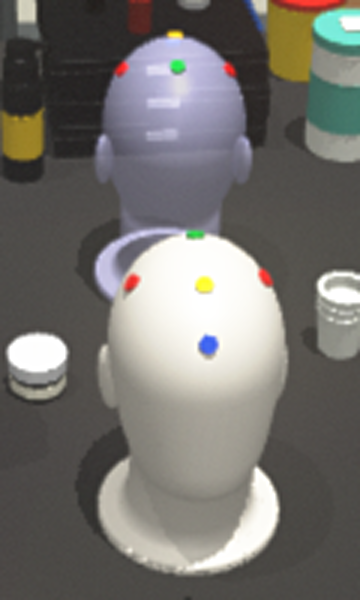

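```bash
cat > h.py <<'E'
import pickle,cv2,numpy as np
from scipy.optimize import least_squares
D=dict(g=(34,0,284),y=(-36,0,283),b=(-76,0,255),l=(0,-55,262),r=(0,55,262))
def nrm(p):
    n=np.array([p[0]/96**2,p[1]/76**2,(p[2]-200)/90**2]);return n/np.linalg.norm(n)
P={k:(np.array(v)+3*nrm(v))/1000 for k,v in D.items()}
def W(x,p):
    c,s=np.cos(x[2]),np.sin(x[2]);return np.array([[c,-s,0],[s,c,0],[0,0,1]])@p+[x[0],x[1],0]
def proj(c,p): return cv2.projectPoints(np.array(p,float).reshape(1,3),c["rvec"],c["tvec"],c["intrinsics"],None)[0].ravel()
E
python3 - <<'E'
from h import *
d=pickle.load(open("c0.pkl","rb"))
ob={"white":[("scene","g",230.9,157),("scene","l",202.8,169.2),("scene","y",209.5,143),("side","l",317.9,221.8),("side","r",273.2,223.9),("side","y",297.6,224.3),("side","b",299.1,244.4),("side","g",295,207.7)],
"clear":[("scene","g",330.3,230.1),("scene","l",323.1,262.1),("scene","r",359.6,231.8),("scene","y",357.2,250.6),("scene","b",371.1,271.4),("side","g",288.8,151.4),("side","l",270,152.1),("side","r",306.3,152.5),("side","y",288.2,140.8)]}
for n,o in ob.items():
    f=lambda x:np.concatenate([proj(d[c],W(x,P[k]))-[u,v] for c,k,u,v in o])
    best=min((least_squares(f,[.6,0,y],loss="soft_l1") for y in np.arange(-3,3,1)),key=lambda r:r.cost)
    print(n,best.x,np.degrees(best.x[2])); print(f(best.x).reshape(-1,2).round(1).tolist())
    if n=="white":
        np.save("white.npy",best.x);print({k:W(best.x,P[k]).round(4) for k in P})
        print("green base",W(best.x,np.array(D["g"])/1000))
# ground objects via table plane
from scipy.spatial.transform import Rotation as Ro
def ray(n,u,v,z):
    c=d[n];R=cv2.Rodrigues(c["rvec"])[0];o=-R.T@c["tvec"];q=R.T@np.linalg.inv(c["intrinsics"])@[u,v,1];return (o+q*(z-o[2])/q[2]).round(3)
print("squeeze top",ray("side",292,336,.146),"dropper",ray("scene",262,246,.094),"cup",ray("scene",239,303,.078),"jar",ray("scene",312,230,.045),"foam",ray("scene",468,287,.184),"calip",ray("side",214,262,0))
print(ray("scene",300,150,0))
E
```

```text
white [ 0.58355884 -0.17512076  1.53094308] 87.71657741478694
[[-0.4, -1.1], [-0.2, -0.7], [-0.3, -0.7], [0.4, -0.3], [-0.1, -0.9], [0.2, -0.5], [0.2, -0.8], [-0.4, -0.8]]
{'g': array([ 0.585 , -0.1401,  0.2868]), 'y': array([ 0.5821, -0.2122,  0.2858]), 'b': array([ 0.5804, -0.2534,  0.2569]), 'l': array([ 0.6409, -0.1774,  0.2639]), 'r': array([ 0.5263, -0.1728,  0.2639])}
green base [ 0.58491349 -0.14114776  0.284     ]
clear [ 0.61773764  0.19799909 -1.67899106] -96.19910181311998
[[-0.4, -0.9], [36.8, -30.8], [-37.1, 30.2], [0.1, -0.3], [0.3, 0.1], [0.2, -0.6], [-0.0, -0.2], [0.5, -0.2], [-0.0, -0.4]]
squeeze top [ 0.539 -0.44   0.146] dropper [ 0.623 -0.012  0.094] cup [0.771 0.048 0.078] jar [0.467 0.028 0.045] foam [0.476 0.432 0.184] calip [0.37  0.007 0.   ]
[ 0.194 -0.224  0.   ]
```

>>> {"method": "carry_out", "body": {
  "deltas": [
    {"z": -0.04, "fingers": 0},
    {"z": -0.08, "fingers": 0},
    {"z": -0.12, "fingers": 0},
    {"z": -0.16, "fingers": 0},
    {"z": -0.18, "fingers": 0},
    {"z": -0.18, "fingers": 0}
  ]
}}

```text
invalid input at $.deltas[0]: expected keys x, y, z, ax, ay, az, fingers
```

```bash
cat >> h.py <<'E'
from scipy.spatial.transform import Rotation as Ro
X=None
def target(h, off=0):
    """TCP pose: off metres from the dot's undeformed top along normal"""
    x=np.load("white.npy");p=np.array(D["g"])/1000
    n=W([0,0,x[2]],nrm(D["g"])); ey=W([0,0,x[2]],np.array([0,-1.,0]))
    z=-n; R=np.column_stack([np.cross(ey,z),ey,z])
    return W(x,p)+n*(0.004+h),Ro.from_matrix(R),n
def delta(h):
    from station import get_state
    s=get_state();R=Ro.from_euler("xyz",s["ee_rot"]);p,T,n=target(h)
    print("t",s["time"],"pos",s["ee_pos"].round(4),"F",s["contact_force"].round(2),"Fn",(s["contact_force"]@n).round(2),"w",round(s["grip_width"],4),"q",s["q"].round(3))
    e=s["ee_pos"]-target(0)[0]; print("height over dot top",(e@n).round(4),"lateral",(R.inv().apply(e)).round(4))
    print("d",R.inv().apply(p-s["ee_pos"]).round(4),"rot",(R.inv()*T).as_rotvec(degrees=True).round(2))
E
python3 -c "
from h import *;delta(.09);print(target(.09)[0])"
```

```text
t 0.15 pos [ 0.228  -0.6347  0.2377] F [-0.47  0.63 -0.71] Fn -0.46 w 0.0881 q [-1.263  0.265  1.605 -0.     1.274 -0.037]
height over dot top -0.2177 lateral [-0.5033  0.3452  0.0495]
d [ 0.5146 -0.3733 -0.1342] rot [-11.7  -17.29 -67.25]
[ 0.58616878 -0.10966675  0.37256281]
```

>>> {"method": "carry_out", "body": {
  "deltas": [
    {"x": 0, "y": 0, "z": -0.04, "ax": 0, "ay": 0, "az": 0, "fingers": 0},
    {"x": 0, "y": 0, "z": -0.08, "ax": 0, "ay": 0, "az": 0, "fingers": 0},
    {"x": 0, "y": 0, "z": -0.12, "ax": 0, "ay": 0, "az": 0, "fingers": 0},
    {"x": 0, "y": 0, "z": -0.16, "ax": 0, "ay": 0, "az": 0, "fingers": 0},
    {"x": 0, "y": 0, "z": -0.18, "ax": 0, "ay": 0, "az": 0, "fingers": 0},
    {"x": 0, "y": 0, "z": -0.18, "ax": 0, "ay": 0, "az": 0, "fingers": 0}
  ]
}}

```text
time: 0.65
ee_pos: [0.2287, -0.637, 0.4266]
ee_rot: [3.13, 0.0, 0.345]
contact_force: [0.2, 0.6, 0.5]
grip_width: 0.0503
```

```bash
python3 -c "
from h import *;delta(.09)"
```

```text
t 0.65 pos [ 0.2287 -0.637   0.4266] F [0.16 0.61 0.49] Fn 0.67 w 0.0503 q [-1.263  0.209  1.334  0.     1.587 -0.037]
height over dot top -0.0404 lateral [-0.5034  0.3491 -0.1346]
d [ 0.5147 -0.3761  0.0495] rot [-11.04 -16.81 -67.35]
```

>>> {"method": "carry_out", "body": {
  "deltas": [
    {"x": 0.03, "y": -0.02, "z": 0, "ax": 0, "ay": 0, "az": -5, "fingers": 0},
    {"x": 0.06, "y": -0.04, "z": 0, "ax": 0, "ay": 0, "az": -10, "fingers": 0},
    {"x": 0.09, "y": -0.06, "z": 0, "ax": 0, "ay": 0, "az": -16, "fingers": 0},
    {"x": 0.12, "y": -0.08, "z": 0, "ax": 0, "ay": 0, "az": -22, "fingers": 0},
    {"x": 0.15, "y": -0.1, "z": 0, "ax": 0, "ay": 0, "az": -28, "fingers": 0},
    {"x": 0.18, "y": -0.12, "z": 0, "ax": 0, "ay": 0, "az": -34, "fingers": 0},
    {"x": 0.21, "y": -0.14, "z": 0, "ax": 0, "ay": 0, "az": -40, "fingers": 0},
    {"x": 0.24, "y": -0.16, "z": 0, "ax": 0, "ay": 0, "az": -46, "fingers": 0}
  ]
}}

```text
time: 1.32
ee_pos: [0.4003, -0.4016, 0.4168]
ee_rot: [-3.139, -0.001, 1.153]
contact_force: [0.4, -0.2, 0.1]
grip_width: 0.0006
```

```bash
python3 -c "
from h import *;delta(.09)"
```

```text
t 1.3167 pos [ 0.4003 -0.4016  0.4168] F [ 0.38 -0.21  0.11] Fn 0.04 w 0.0006 q [-0.831  0.002  1.578  0.     1.564 -0.413]
height over dot top 0.0314 lateral [-0.3141 -0.0627 -0.1292]
d [0.3422 0.0514 0.0445] rot [ -3.82 -19.44 -21.45]
```

>>> {"method": "carry_out", "body": {
  "deltas": [
    {"x": 0.04, "y": 0.006, "z": 0, "ax": 0, "ay": -2, "az": -3, "fingers": 0},
    {"x": 0.08, "y": 0.012, "z": 0, "ax": 0, "ay": -4, "az": -6, "fingers": 0},
    {"x": 0.12, "y": 0.018, "z": 0, "ax": -1, "ay": -7, "az": -9, "fingers": 0},
    {"x": 0.16, "y": 0.024, "z": 0, "ax": -2, "ay": -10, "az": -12, "fingers": 0},
    {"x": 0.2, "y": 0.03, "z": 0, "ax": -2, "ay": -13, "az": -15, "fingers": 0},
    {"x": 0.24, "y": 0.036, "z": 0, "ax": -3, "ay": -16, "az": -18, "fingers": 0},
    {"x": 0.28, "y": 0.042, "z": 0, "ax": -3.5, "ay": -18, "az": -20, "fingers": 0},
    {"x": 0.31, "y": 0.048, "z": 0, "ax": -3.8, "ay": -19.4, "az": -21.4, "fingers": 0}
  ]
}}

```text
time: 1.98
ee_pos: [0.5715, -0.1369, 0.4167]
ee_rot: [-3.141, 0.344, 1.53]
contact_force: [-0.3, -0.6, 0.6]
grip_width: 0.0003
```

```bash
python3 -c "
from h import *;delta(.03)"
```

```text
t 1.9833 pos [ 0.5715 -0.1369  0.4167] F [-0.28 -0.61  0.61] Fn 0.37 w 0.0003 q [-0.082  0.021  1.594 -0.344  1.516 -0.024]
height over dot top 0.1222 lateral [-0.0413 -0.0137 -0.1221]
d [0.0412 0.0137 0.0921] rot [-0.06  0.11 -0.04]
```

>>> {"method": "carry_out", "body": {
  "deltas": [
    {"x": 0.02, "y": 0.007, "z": 0.02, "ax": 0, "ay": 0, "az": 0, "fingers": 0},
    {"x": 0.04, "y": 0.014, "z": 0.04, "ax": 0, "ay": 0, "az": 0, "fingers": 0},
    {"x": 0.041, "y": 0.014, "z": 0.065, "ax": 0, "ay": 0, "az": 0, "fingers": 0},
    {"x": 0.041, "y": 0.014, "z": 0.085, "ax": 0, "ay": 0, "az": 0, "fingers": 0},
    {"x": 0.041, "y": 0.014, "z": 0.092, "ax": 0, "ay": 0, "az": 0, "fingers": 0},
    {"x": 0.041, "y": 0.014, "z": 0.092, "ax": 0, "ay": 0, "az": 0, "fingers": 0},
    {"x": 0.041, "y": 0.014, "z": 0.092, "ax": 0, "ay": 0, "az": 0, "fingers": 0}
  ]
}}

```text
time: 2.57
ee_pos: [0.5851, -0.1338, 0.3178]
ee_rot: [3.141, 0.343, 1.525]
contact_force: [-0.7, 0.1, 0.1]
grip_width: 0.0004
```

```bash
python3 - <<'E'
from h import *
from station import *
delta(0.005)
for n in ["scene","side","wrist"]:
    c=read_camera(n);im=c["pixels"].copy()
    if n!="wrist":
        s=get_state();print(n,proj(c,s["ee_pos"]).round(1),proj(c,target(0)[0]).round(1))
        u,v=proj(c,s["ee_pos"]).astype(int);im=cv2.resize(im[v-70:v+70,u-90:u+90],None,fx=4,fy=4,interpolation=2)
    cv2.imwrite(f"pics/{n}1.png",im)
E
```

```text
t 2.5667 pos [ 0.5851 -0.1338  0.3178] F [-0.68  0.06  0.13] Fn 0.13 w 0.0004 q [-0.075  0.074  1.716 -0.351  1.355  0.047]
height over dot top 0.0303 lateral [-0.0044 -0.0001 -0.0303]
d [0.0044 0.0001 0.0253] rot [-0.1   0.07 -0.35]
scene [231.6 146.5] [230.6 155.7]
side [295.1 194.6] [294.6 206.5]
```

View pics/scene1.png

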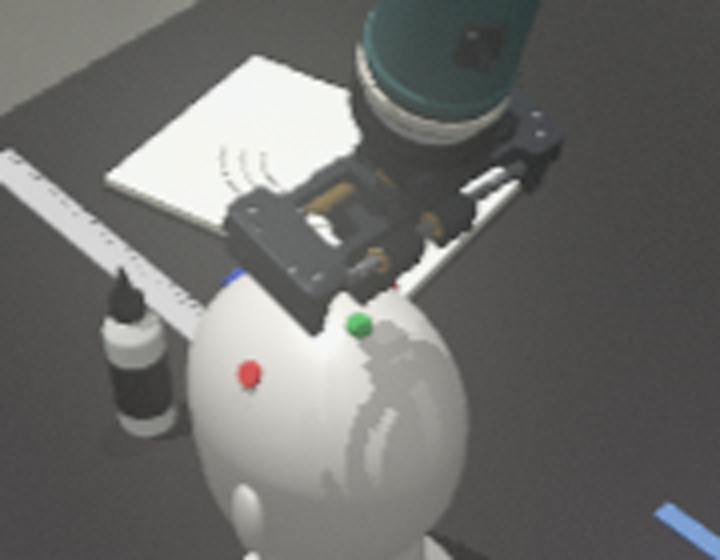

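View pics/side1.png

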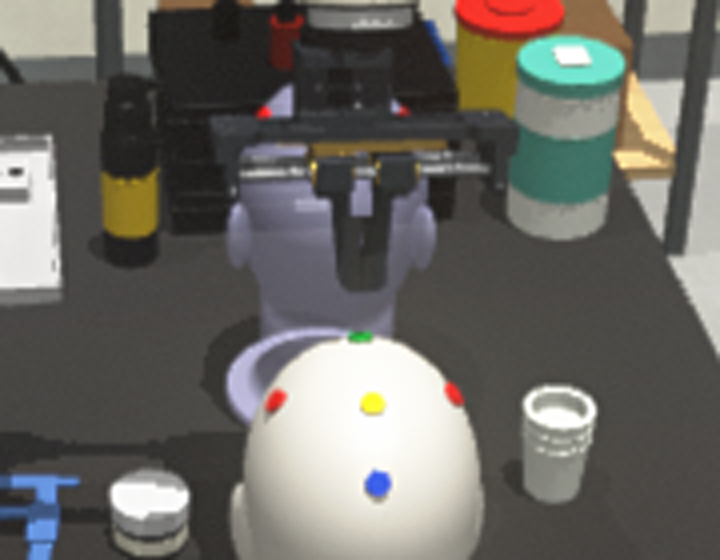

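View pics/wrist1.png

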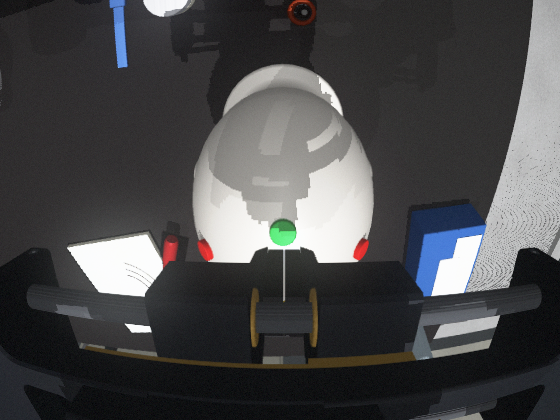

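>>> {"method": "carry_out", "body": {
  "deltas": [
    {"x": 0.004, "y": 0, "z": 0.008, "ax": 0, "ay": 0, "az": 0, "fingers": 0},
    {"x": 0.004, "y": 0, "z": 0.015, "ax": 0, "ay": 0, "az": 0, "fingers": 0},
    {"x": 0.004, "y": 0, "z": 0.02, "ax": 0, "ay": 0, "az": 0, "fingers": 0},
    {"x": 0.004, "y": 0, "z": 0.023, "ax": 0, "ay": 0, "az": 0, "fingers": 0},
    {"x": 0.004, "y": 0, "z": 0.023, "ax": 0, "ay": 0, "az": 0, "fingers": 0},
    {"x": 0.004, "y": 0, "z": 0.023, "ax": 0, "ay": 0, "az": 0, "fingers": 0}
  ]
}}

```text
time: 3.22
ee_pos: [0.5851, -0.1377, 0.2948]
ee_rot: [3.141, 0.343, 1.525]
contact_force: [-0.6, -0.4, 0.0]
grip_width: 0.0002
```

```bash
python3 - <<'E'
from h import *
from station import *
delta(0.0)
for n in ["scene","side","wrist"]:
    c=read_camera(n);im=c["pixels"].copy()
    if n!="wrist":
        s=get_state();print(n,proj(c,s["ee_pos"]).round(1),proj(c,target(0)[0]).round(1))
        u,v=proj(c,s["ee_pos"]).astype(int);im=cv2.resize(im[v-35:v+35,u-45:u+45],None,fx=8,fy=8,interpolation=2)
    cv2.imwrite(f"pics/{n}2.png",im)
E
```

```text
t 3.2167 pos [ 0.5851 -0.1377  0.2948] F [-0.63 -0.39  0.02] Fn -0.12 w 0.0002 q [-0.082  0.084  1.746 -0.355  1.314  0.056]
height over dot top 0.0074 lateral [-0.0004  0.0001 -0.0074]
d [ 0.0004 -0.0001  0.0074] rot [-0.07  0.07 -0.34]
scene [231.  153.7] [230.6 155.7]
side [294.8 203.5] [294.6 206.5]
```

View pics/scene2.png

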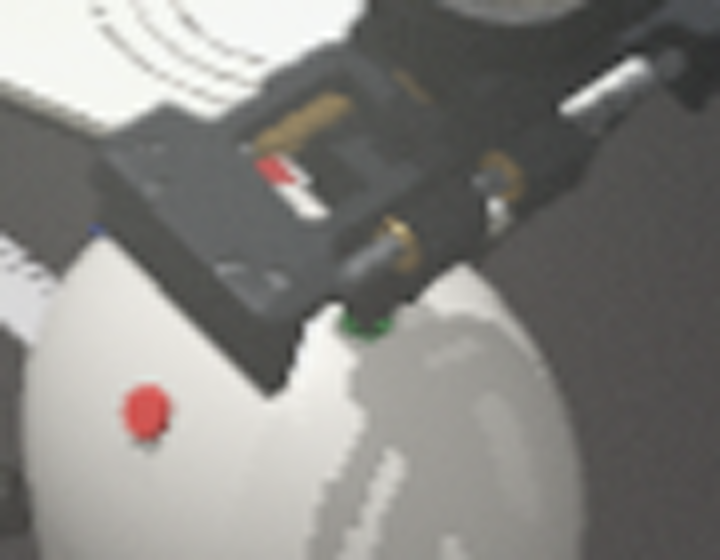

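View pics/side2.png

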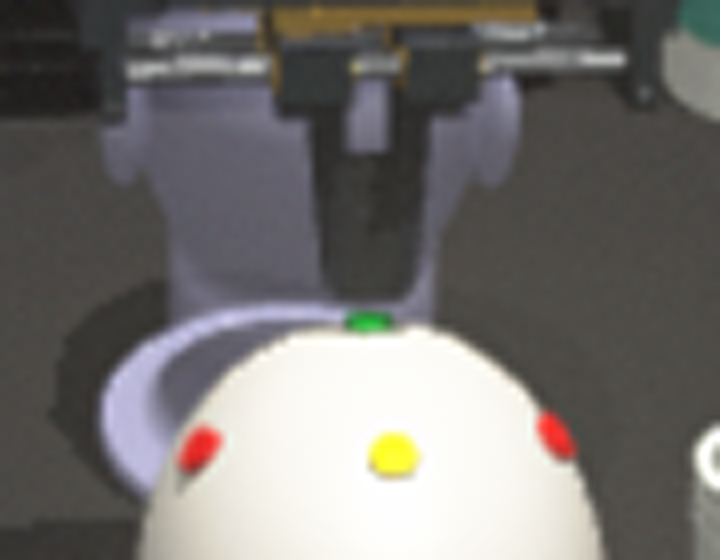

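The tip is centred over the dot: side view has the dot at about (369,321) and the finger end at about (370,300) in the 8x crop. A few millimetres remain, so I'll go down slowly.

>>> {"method": "carry_out", "body": {
  "deltas": [
    {"x": 0, "y": 0, "z": 0.002, "ax": 0, "ay": 0, "az": 0, "fingers": 0},
    {"x": 0, "y": 0, "z": 0.004, "ax": 0, "ay": 0, "az": 0, "fingers": 0},
    {"x": 0, "y": 0, "z": 0.005, "ax": 0, "ay": 0, "az": 0, "fingers": 0},
    {"x": 0, "y": 0, "z": 0.005, "ax": 0, "ay": 0, "az": 0, "fingers": 0}
  ]
}}

```text
time: 3.7
ee_pos: [0.5851, -0.1393, 0.2901]
ee_rot: [3.141, 0.343, 1.525]
contact_force: [-0.4, 0.7, 0.3]
grip_width: 0.0005
```

```bash
python3 -c "
from h import *;delta(0)"
```

```text
t 3.7 pos [ 0.5851 -0.1393  0.2901] F [-0.38  0.66  0.27] Fn 0.47 w 0.0005 q [-0.084  0.087  1.752 -0.356  1.305  0.056]
height over dot top 0.0024 lateral [-0.0003  0.0001 -0.0024]
d [ 0.0003 -0.0001  0.0024] rot [-0.06  0.07 -0.33]
```

>>> {"method": "carry_out", "body": {
  "deltas": [
    {"x": 0, "y": 0, "z": 0.001, "ax": 0, "ay": 0, "az": 0, "fingers": 0},
    {"x": 0, "y": 0, "z": 0.0015, "ax": 0, "ay": 0, "az": 0, "fingers": 0},
    {"x": 0, "y": 0, "z": 0.0015, "ax": 0, "ay": 0, "az": 0, "fingers": 0}
  ]
}}

```text
time: 3.95
ee_pos: [0.5852, -0.1398, 0.289]
ee_rot: [3.14, 0.343, 1.525]
contact_force: [1.0, -0.7, 0.4]
grip_width: 0.0008
```

```bash
python3 -c "
from h import *;delta(0)"
```

```text
t 3.95 pos [ 0.5852 -0.1398  0.289 ] F [ 0.99 -0.72  0.38] Fn 0.13 w 0.0008 q [-0.085  0.087  1.753 -0.356  1.302  0.056]
height over dot top 0.0012 lateral [-0.0004  0.0003 -0.0012]
d [ 0.0004 -0.0003  0.0012] rot [-0.03  0.07 -0.34]
```

>>> {"method": "carry_out", "body": {
  "deltas": [
    {"x": 0, "y": 0, "z": 0.0007, "ax": 0, "ay": 0, "az": 0, "fingers": 0},
    {"x": 0, "y": 0, "z": 0.0014, "ax": 0, "ay": 0, "az": 0, "fingers": 0},
    {"x": 0, "y": 0, "z": 0.0014, "ax": 0, "ay": 0, "az": 0, "fingers": 0}
  ]
}}

```text
time: 4.2
ee_pos: [0.5853, -0.1401, 0.2882]
ee_rot: [3.14, 0.343, 1.524]
contact_force: [0.0, 1.7, 1.7]
grip_width: 0.0004
```

```bash
python3 -c "
from h import *;delta(0)"
```

```text
t 4.2 pos [ 0.5853 -0.1401  0.2882] F [0.04 1.68 1.75] Fn 2.21 w 0.0004 q [-0.086  0.088  1.755 -0.356  1.3    0.056]
height over dot top 0.0003 lateral [-0.0004  0.0004 -0.0003]
d [ 0.0004 -0.0004  0.0003] rot [-0.01  0.07 -0.35]
```

>>> {"method": "carry_out", "body": {
  "deltas": [
    {"x": 0, "y": 0, "z": 0.0005, "ax": 0, "ay": 0, "az": 0, "fingers": 0},
    {"x": 0, "y": 0, "z": 0.001, "ax": 0, "ay": 0, "az": 0, "fingers": 0},
    {"x": 0, "y": 0, "z": 0.001, "ax": 0, "ay": 0, "az": 0, "fingers": 0},
    {"x": 0, "y": 0, "z": 0.001, "ax": 0, "ay": 0, "az": 0, "fingers": 0}
  ]
}}

```text
time: 4.53
ee_pos: [0.5853, -0.1404, 0.2875]
ee_rot: [3.139, 0.343, 1.524]
contact_force: [-2.4, 1.5, 4.8]
grip_width: 0.0006
```

```bash
python3 -c "
from h import *;delta(0)"
```

```text
t 4.5333 pos [ 0.5853 -0.1404  0.2875] F [-2.41  1.52  4.76] Fn 4.96 w 0.0006 q [-0.086  0.088  1.756 -0.356  1.299  0.056]
height over dot top -0.0005 lateral [-0.0004  0.0004  0.0005]
d [ 0.0004 -0.0004 -0.0005] rot [ 0.01  0.06 -0.35]
```

>>> {"method": "carry_out", "body": {
  "deltas": [
    {"x": 0, "y": 0, "z": 0, "ax": 0, "ay": 0, "az": 0, "fingers": 0},
    {"x": 0, "y": 0, "z": 0, "ax": 0, "ay": 0, "az": 0, "fingers": 0},
    {"x": 0, "y": 0, "z": 0, "ax": 0, "ay": 0, "az": 0, "fingers": 0},
    {"x": 0, "y": 0, "z": 0, "ax": 0, "ay": 0, "az": 0, "fingers": 0}
  ]
}}

```text
time: 4.87
ee_pos: [0.5854, -0.1405, 0.2873]
ee_rot: [3.139, 0.343, 1.524]
contact_force: [-1.5, 3.7, 5.1]
grip_width: 0.0005
```

```bash
python3 -c "
from h import *;delta(0)
from station import *
for n in ['side','scene']:
    c=read_camera(n);u,v=(295,206) if n=='side' else (231,156);cv2.imwrite('pics/%s3.png'%n,cv2.resize(c['pixels'][v-35:v+35,u-45:u+45],None,fx=8,fy=8,interpolation=2))
delta(0)"
```

```text
t 4.8667 pos [ 0.5854 -0.1405  0.2873] F [-1.52  3.66  5.15] Fn 6.05 w 0.0005 q [-0.086  0.088  1.756 -0.356  1.298  0.056]
height over dot top -0.0007 lateral [-0.0004  0.0004  0.0007]
d [ 0.0004 -0.0004 -0.0007] rot [ 0.    0.07 -0.35]
t 4.9667 pos [ 0.5853 -0.1405  0.2873] F [-1.93  2.01  5.81] Fn 6.13 w 0.0007 q [-0.086  0.088  1.756 -0.356  1.298  0.056]
height over dot top -0.0007 lateral [-0.0004  0.0004  0.0007]
d [ 0.0004 -0.0004 -0.0007] rot [-0.    0.07 -0.35]
```

View pics/side3.png

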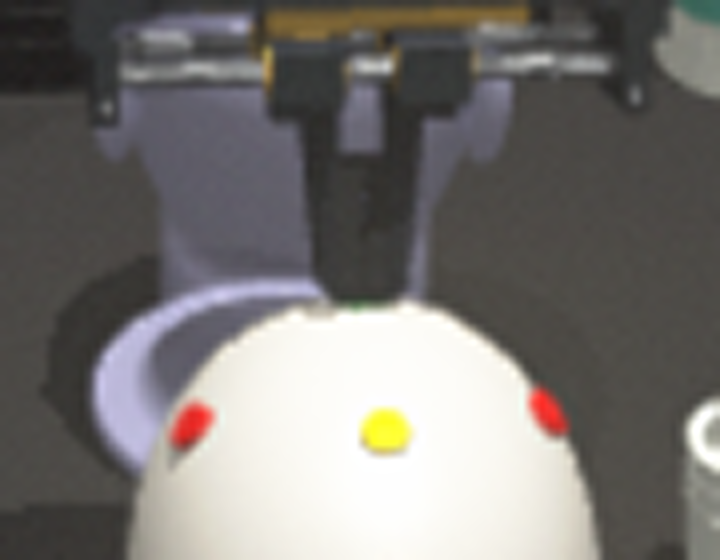

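View pics/scene3.png

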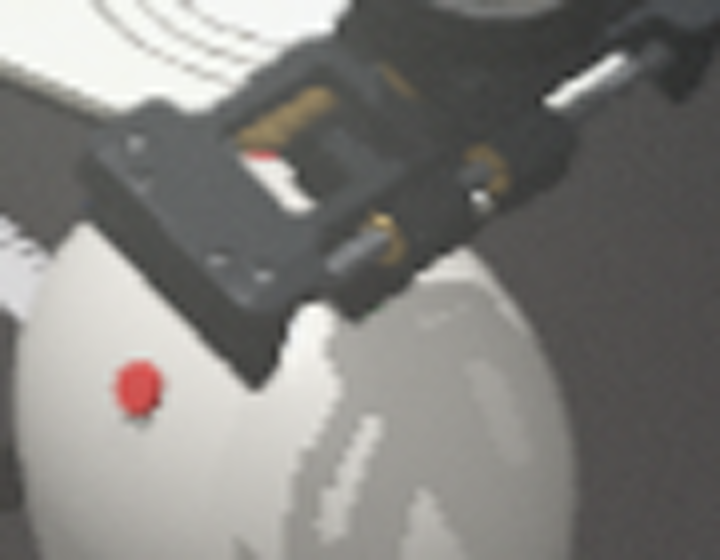

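>>> {"method": "carry_out", "body": {
  "deltas": [
    {"x": 0, "y": 0, "z": 0, "ax": 0, "ay": 0, "az": 0, "fingers": 0},
    {"x": 0, "y": 0, "z": 0, "ax": 0, "ay": 0, "az": 0, "fingers": 0},
    {"x": 0, "y": 0, "z": 0, "ax": 0, "ay": 0, "az": 0, "fingers": 0},
    {"x": 0, "y": 0, "z": -0.001, "ax": 0, "ay": 0, "az": 0, "fingers": 0},
    {"x": 0, "y": 0, "z": -0.003, "ax": 0, "ay": 0, "az": 0, "fingers": 0},
    {"x": 0, "y": 0, "z": -0.01, "ax": 0, "ay": 0, "az": 0, "fingers": 0},
    {"x": 0, "y": 0, "z": -0.03, "ax": 0, "ay": 0, "az": 0, "fingers": 0},
    {"x": 0, "y": 0, "z": -0.06, "ax": 0, "ay": 0, "az": 0, "fingers": 0}
  ]
}}

```text
time: 5.63
ee_pos: [0.5842, -0.1207, 0.3401]
ee_rot: [-3.135, 0.343, 1.526]
contact_force: [0.3, -0.7, 0.0]
grip_width: 0.0004
```

>>> {"method": "carry_out", "body": {
  "deltas": [
    {"x": 0, "y": 0, "z": -0.03, "ax": 0, "ay": 0, "az": 0, "fingers": 0},
    {"x": 0, "y": 0, "z": -0.06, "ax": 0, "ay": 0, "az": 0, "fingers": 0},
    {"x": 0, "y": 0, "z": -0.08, "ax": 0, "ay": 0, "az": 0, "fingers": 0},
    {"x": 0, "y": 0, "z": -0.09, "ax": 0, "ay": 0, "az": 0, "fingers": 0},
    {"x": 0, "y": 0, "z": -0.09, "ax": 0, "ay": 0, "az": 0, "fingers": 0},
    {"x": 0, "y": 0, "z": -0.09, "ax": 0, "ay": 0, "az": 0, "fingers": 0},
    {"x": 0, "y": 0, "z": -0.09, "ax": 0, "ay": 0, "az": 0, "fingers": 0}
  ]
}}

```text
time: 6.22
ee_pos: [0.5867, -0.0904, 0.4259]
ee_rot: [-3.14, 0.343, 1.526]
contact_force: [0.6, -0.6, 0.5]
grip_width: 0.0005
```

```bash
python3 - <<'E'
from h import *
from station import *
delta(0)
d=pickle.load(open("c0.pkl","rb"))
for n in ['side','scene']:
    c=read_camera(n);a=c['pixels'];cv2.imwrite(f'pics/{n}4.png',np.hstack([a]))
    df=cv2.absdiff(a,d[n]['pixels']).max(2); cv2.imwrite(f'pics/{n}df.png',np.clip(df.astype(int)*4,0,255).astype(np.uint8))
E
```

```text
t 6.2167 pos [ 0.5867 -0.0904  0.4259] F [ 0.61 -0.55  0.54] Fn 0.33 w 0.0005 q [-0.002  0.052  1.546 -0.343  1.562  0.05 ]
height over dot top 0.1467 lateral [ 1.000e-04 -7.000e-04 -1.467e-01]
d [-1.000e-04  7.000e-04  1.467e-01] rot [-0.21  0.08 -0.29]
```

View pics/scenedf.png

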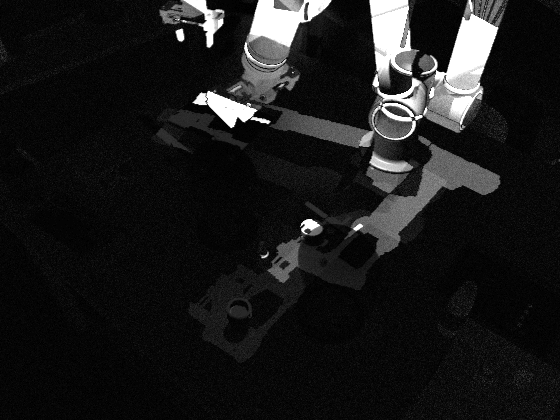

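View pics/sidedf.png

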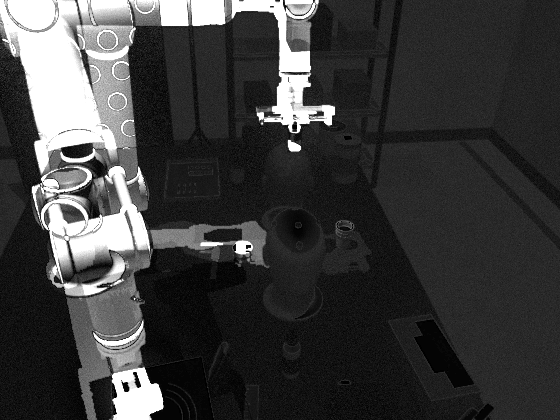

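View pics/side4.png

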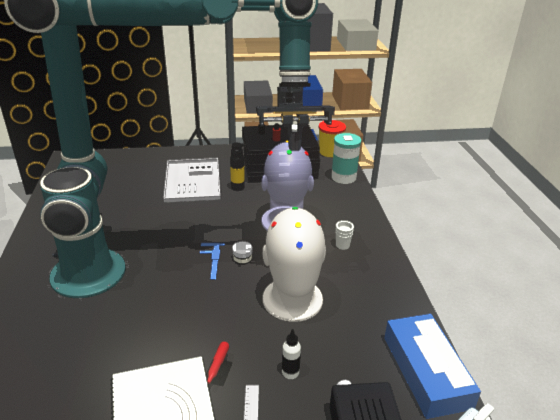

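```bash
python3 -c "
from station import *
print(close_job())"
```

```text
the job is handed in; nothing more can be done
None
```

I pressed the green dot on the white head with the closed fingertips, along the scalp's normal. The force was about 5–6 N, held for about a second. I then drew the hand back about 147 mm along the same line and handed the job in at about 6.2 s.

- **Head and table:** the before/after camera difference shows no shift of the white head, only lighting and arm-shadow changes there. The clear head and the small things on the table look unmoved.
- **Contact:** after the retreat the force reading was back to sensor noise, about 0.3 N along the normal. The highest force I read along the normal was about 6.1 N, against the 20 N limit.
- **Disagreement:** contact began slightly above the dot height I had estimated (under 1 mm), which is within the camera calibration.
- **Not confirmed:** the force sensor cannot tell dot from scalp. That the press landed on the dot rests on the tip being centred on it and on the force rising at roughly the foam's stated stiffness. Sideways readings reached 2–4 N during the hold, part of it sensor noise.

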